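# Sort the spilled steel parts on the fabrication bench

## Task

The parts pot has been knocked over on the bench: stand the square steel pot upright on the bench again and drop both loose tube pieces into it, lay the loose notched plate flat in the shallow aluminium tray that holds plates, and put the loose angle bracket in the deep grey bin that holds brackets. Leave everything else on the bench where it stands.

Things in the scene. Friction and masses are not known exactly. Their poses are not given: they have to be found in the camera images.
- pot: square steel pot, like a short piece of 64 mm square tube with a bottom: 64 x 64 mm outside, 85 mm tall, walls and bottom 4 mm, open at the top, about 0.45 kg. It starts toppled, lying on one of its sides. Origin at the centre of the outside of its bottom; z points out through its mouth (level while it is toppled), x and y are square to its sides.
- tube1: A piece of steel tube, 16 mm diameter, 38 mm long, about 40 g, lying on the bench. Origin at the middle of its axis; its x axis runs along the tube.
- tube2: The other piece of steel tube, 16 mm diameter, 38 mm long, about 40 g, lying on the bench. Origin at the middle of its axis; its x axis runs along the tube.
- plate: The loose flat steel plate 60 x 40 x 8 mm, about 130 g, lying flat, with a notch 16 mm wide and 14 mm deep in the middle of one long edge. Origin at the centre of the 60 x 40 outline, at mid thickness; x along the 60 mm length, y along the 40 mm width (the notch is in the -y edge), z up as it starts.
- bracket: The loose steel angle bracket, about 180 g: two legs 8 mm thick at a right angle, 40 mm wide along y. The flat leg lies on the bench, 40 (x) x 40 (y) x 8 mm; the other leg stands up along its -x edge (x from -20 to -12 mm) to 40 mm height. Origin at the centre of the underside of the flat leg, z up as it starts.
- tray: the shallow open tray of bare aluminium, fixed to the bench, left or right of the pot: 170 (x) x 120 (y) mm outside, 30 mm tall, walls and floor 3 mm. One plate of the same kind already lies in it (fixed, 8 mm tall, x from -75 to -35 mm), the rest is empty. Origin at the centre of its underside, z up.
- bin: the deep open bin of grey plastic, fixed to the bench, on the other side: 170 (x) x 120 (y) mm outside, 60 mm tall, walls and floor 4 mm. One bracket of the same kind already stands in it (fixed, 40 mm tall, x from -79 to -33 mm), the rest is empty. Origin at the centre of its underside, z up.
- slug: bystander: solid round steel slug standing on end, 40 mm diameter, 30 mm tall. Origin at the centre of its underside.
- block: bystander: dark solid steel block 42 x 42 x 18 mm. Origin at the centre of its underside.
- tape: bystander: roll of masking tape lying flat, 68 mm across, 24 mm tall. Origin at the centre of its underside.
- nut: bystander: large dark steel hexagon nut lying flat, 46 mm across flats (53 mm over corners), 26 mm tall. Origin at the centre of its underside.
- tin: bystander: round yellow tin with a metal lid, 60 mm across, 42 mm tall. Origin at the centre of its underside.
- offcut: bystander: block of wood 55 (x) x 38 (y) x 22 mm. Origin at the centre of its underside.
- spray: bystander: tall grey bottle with a black cap, 50 mm diameter, 160 mm tall. Origin at the centre of its underside.
- flask: bystander: white plastic bottle with a red cap, 54 mm diameter, 130 mm tall. Origin at the centre of its underside.
Mind the look-alikes: they are no part of the job. Leave any purple look-alike of the bracket alone. What is shaped like the pot but green is not meant.

How it is judged:
By the outcome, as a careful person would: the job done as asked, in the order asked, and still so for the second after the job is handed in, with the robot touching nothing.
It also fails if it takes over 72 s, if anything falls off the work surface, if the arm or the gripper's body presses on something with over 40 N, if the wrist force passes 120 N, or if a joint passes its speed limit or range.

## Robot

A 7-joint arm with a two-finger parallel gripper is mounted at the origin on the work surface. World frame = base frame: x ahead of the robot, y to its left, z up, the work surface at z = 0. Lengths are in m, angles in rad, forces in N, time in s.
With the tool pointing down it reaches from about 0.425 to 1.025 m from the base axis. Payload 9.4 kg.
Tool frame: the origin (TCP) lies on the centre line of the jaws, within the pads' length; the fingertips stand 11 mm ahead of it and the grasp point (between the pads) lies 8 mm behind it (manip.tip_extent is the distance from the TCP to the fingertips, in m); z points along the fingers, y is the line along which they close (so a half turn about z gives the same grasp; the last joint's range is limited). The gripper opens to 93 mm and grips with 3 to 60 N. Pads are 15 mm wide; open, the fingers measure 128 mm over their backs; the gripper's body (75 mm by 188 mm) begins 65 mm behind the grasp point.
Start: joints at [1.127, 0.599, -0.003, 1.599, 0.002, 0.943, -0.08], TCP at [0.26, -0.677, 0.23] pointing down, gripper open.
Joint ranges: [-2.57, 2.57], [-0.35, 1.97], [-1.29, 1.29], [0.11, 2.56], [-1.05, 4.19], [0.11, 1.86], [-2.63, 2.63]. Speed limits (rad/s): [2.22, 2.22, 3.01, 3.01, 3.14, 3.14, 3.14].

## Interface

Orientations are given as a unit quaternion [x, y, z, w].
In Python, from plant import manip gives the robot as it stands. The module is installed in compiled form; this text tells all that it offers.
- The arm moves only by the tool drive_tool, never from a script. Its argument "deltas" is a list of rows, each a list of 4 numbers: the shift along the tool's x, y, z in m, then the turn about the tool's z in rad. In form: [[tx, ty, tz, yaw], ...]. A call has 1 to 5 rows; each row is the pose to reach, as a shift and turn from the pose commanded when the call began, along the tool's axes at that moment; what a row does not reach only later rows make up. A row lasts 1/10 s, in which the tool goes at most 50 mm and 8.59 degrees, less where a joint would pass 70% of its speed; a pose out of reach is approached as far as the arm can. A call with a gripper value outside its range is refused whole. "fingers" is the finger opening in m, from 0 to 0.093, set as the call begins (left out, the last holds). The fingers move at their own pace and stop on an object; the grip force is fixed at half the most. Time passes only in rows, so rows that repeat a pose let the fingers close. It gives the time, the measured TCP pose, the force, the opening and the grip force at its end, in the units of the state.
- manip.get_obs(): the state, without advancing time (a new reading comes with each control period).
- manip.camera(name): name is "scene" or "top" or "wrist"; returns (picture, depth): 400x640x3 uint8, red, green, blue; 400x640 float32, m along the optical axis (not along the pixel's ray), 0 where there is no reading.
- manip.camera_info(name): a dict with "fovy" (degrees; the focal length in pixels is half the picture's height over the tangent of half this angle, whatever the lens; pixels are square), "cx", "cy" (the principal point, pixels), "T" (4x4, takes a point from camera to world coordinates); the wrist camera has in their place "T_tool_cam" (4x4, takes a point from camera to tool coordinates, whose origin is the TCP and whose axes are the flange's). Camera axes: x right, y down, z forward; pixel columns grow to the right and rows downward; lengths in m; the calibration is good to about 2 mm. A picture is of the moment at which its call begins: read the wrist's pose just before it. camera_info takes no time and is no camera call.
- manip.finish_job(): hands the job in; it is judged then, once.
The state is a dict: "time_s": time; "joint_positions": joint angles; "joint_vel": joint speeds; "joint_torque": joint torques, N m; "position": TCP position; "tcp_rot": TCP orientation; "wrist_force": force on the tool from outside, world axes, zero at the start; "wrist_torque": the same for the moment, N m; "grip_width": finger opening in m; "grip_force": force on a finger pad.
Only numpy, scipy, OpenCV 4.12 (cv2) and the standard library are available. Lean on these libraries where they do the work, as an engineer would, in place of code of your own. Each camera call takes 0.05 s, during which the arm holds its last target. There are 200 camera calls.

## Working session

There is one attempt and no reset: what is moved stays moved. The work goes in short steps, Python scripts to look and compute and a tool call to move; the robot and the scene stay as the last step left them, time stands still between calls to the robot, and variables do not carry over. Pictures are saved under pics/ and viewed, at most 10 in all, crops included, and the job is handed in when it is done.

Besides the shell and the picture viewer there is one more tool, called as name(argument=value, ...) on one line, values as JSON. drive_tool: Moves the arm, as the interface text tells. Its arguments: {"type":"object","properties":{"deltas":{"type":"array"},"fingers":{"type":"number"}},"required":["deltas"]}

```bash
mkdir -p pics; python3 - <<'E'
from plant import manip
import numpy as np,cv2
o=manip.get_obs(); print({k:np.round(v,3) for k,v in o.items()})
for n in ("scene","top","wrist"):
    p,d=manip.camera(n); np.savez(f"{n}0.npz",p=p,d=d)
    cv2.imwrite(f"pics/{n}0.png",p[...,::-1])
    i=manip.camera_info(n); print(n,{k:np.round(v,4).tolist() for k,v in i.items()}, (d>0).mean())
E
```

```text
{'time_s': np.float64(0.0), 'joint_positions': array([ 1.127,  0.6  , -0.003,  1.6  ,  0.002,  0.943, -0.08 ]), 'joint_vel': array([ 0.   , -0.   , -0.   ,  0.002, -0.   , -0.001,  0.001]), 'joint_torque': array([ 2.0000e-03, -7.6508e+01,  1.4980e+00, -2.5234e+01, -5.2000e-02,
        1.7000e-02,  0.0000e+00]), 'position': array([ 0.26 , -0.676,  0.229]), 'tcp_rot': array([ 0.983,  0.182, -0.   , -0.001]), 'wrist_force': array([ 0.127,  0.044, -0.529]), 'wrist_torque': array([0.014, 0.035, 0.026]), 'grip_force': np.float64(0.0), 'grip_width': np.float64(0.093)}
scene {'fovy': 51.9054, 'cx': 317.0397, 'cy': 199.3256, 'T': [[-0.3161, 0.6228, -0.7157, 1.1868], [0.9486, 0.1943, -0.2499, 0.2476], [-0.0165, -0.7579, -0.6522, 0.6584], [0.0, 0.0, 0.0, 1.0]]} 0.99596875
top {'fovy': 42.7461, 'cx': 328.2338, 'cy': 206.832, 'T': [[0.0216, -0.9892, 0.1452, 0.3244], [-0.9998, -0.0222, -0.0023, 0.0217], [0.0055, -0.1451, -0.9894, 1.354], [0.0, 0.0, 0.0, 1.0]]} 0.9960546875
wrist {'fovy': 60.7315, 'cx': 323.4186, 'cy': 201.6384, 'T_tool_cam': [[0.0005, -0.9711, -0.2387, 0.0665], [1.0, 0.0005, -0.0, 0.0005], [0.0001, -0.2387, 0.9711, -0.1553], [0.0, 0.0, 0.0, 1.0]]} 0.99611328125
```

View pics/top0.png

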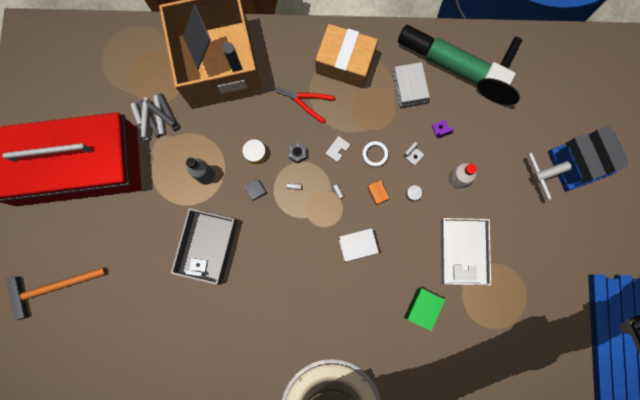

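View pics/scene0.png

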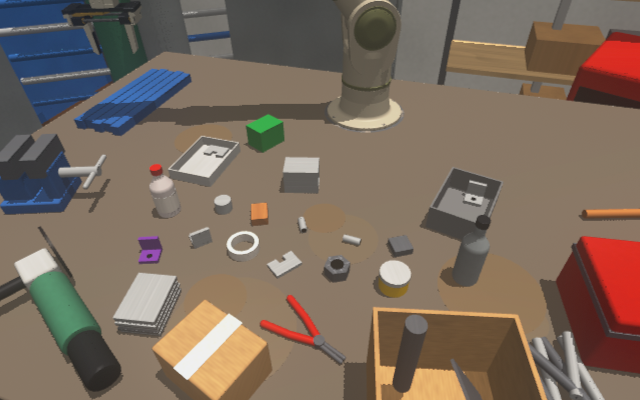

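Top view: pot at (359,245), tubes at (294,187) and (338,191), plate (338,149), bracket (414,155), bin (205,246) on the left, tray (466,251) on the right. Purple bracket at (442,129) and green pot at (426,309) are decoys. Next I'll get coarse world positions from a height map.

```bash
cat > h.py <<'E'
from plant import manip
import numpy as np,cv2
def pose():
    o=manip.get_obs(); q=o["tcp_rot"]; p=np.array(o["position"])
    from scipy.spatial.transform import Rotation as R
    M=np.eye(4); M[:3,:3]=R.from_quat(q).as_matrix(); M[:3,3]=p; return M
def cam(n,save=None):
    M=pose(); p,d=manip.camera(n); i=manip.camera_info(n)
    T=np.array(i["T"]) if n!="wrist" else M@np.array(i["T_tool_cam"])
    if save: cv2.imwrite(f"pics/{save}.png",p[...,::-1])
    return p,d,T,i
def cloud(d,T,i):
    f=d.shape[0]/2/np.tan(np.radians(i["fovy"])/2)
    v,u=np.mgrid[:d.shape[0],:d.shape[1]]
    P=np.stack([(u-i["cx"])/f*d,(v-i["cy"])/f*d,d],-1)@T[:3,:3].T+T[:3,3]
    P[d<=0]=np.nan; return P
def ray(uv,z,T,i):
    f=200/np.tan(np.radians(i["fovy"])/2)
    r=T[:3,:3]@np.array([(uv[0]-i["cx"])/f,(uv[1]-i["cy"])/f,1]); return T[:3,3]+r*(z-T[2,3])/r[2]
def blobs(p,P,hmin=.005,amin=40,box=(.35,1.0,-.45,.45)):
    with np.errstate(invalid="ignore"):
        m=(P[...,2]>hmin)&(P[...,2]<.3)&(P[...,0]>box[0])&(P[...,0]<box[1])&(P[...,1]>box[2])&(P[...,1]<box[3])
    n,l,s,c=cv2.connectedComponentsWithStats(m.astype(np.uint8),connectivity=4)
    for k in range(1,n):
        if s[k,4]<amin: continue
        Q=P[l==k]; zt=np.percentile(Q[:,2],90); top=Q[Q[:,2]>zt-.006]
        r=cv2.minAreaRect((top[:,:2]*1000).astype(np.float32))
        print("px",c[k].astype(int),"n",s[k,4],"ztop %.3f"%zt,"rect c",np.round(r[0],1),"size",np.round(r[1],1),"ang %.1f"%r[2],"rgb",p[l==k].mean(0).astype(int))
def go(x,y,z,a=None):
    M=pose(); a0=np.degrees(np.arctan2(M[1,0],M[0,0])); d=M[:3,:3].T@(np.array([x,y,z])-M[:3,3])
    yaw=0 if a is None else (a0-a+180)%360-180
    print("a0 %.2f delta"%a0,np.round(d,4),"yaw %.4f rad (half-turn alt %.4f)"%(np.radians(yaw),np.radians(yaw-180*np.sign(yaw))))
E
python3 - <<'E'
from h import *
for n in ("top","scene"):
    z=np.load(n+"0.npz"); i=manip.camera_info(n); print(n); blobs(z["p"],cloud(z["d"],np.array(i["T"]),i),.006)
go(.58,0,.32,90)
E
```

```text
top
px [208  62] n 4960 ztop 0.163 rect c [916.6 329. ] size [220.1 200.2] ang 14.3 rgb [82 63 45]
px [345  54] n 2759 ztop 0.093 rect c [929.2 -20.4] size [139.8 113.3] ang 72.6 rgb [188 150 107]
px [461  63] n 3119 ztop 0.073 rect c [ 914.7 -333.2] size [293.4  72. ] ang 63.0 rgb [57 83 67]
px [410  84] n 1246 ztop 0.050 rect c [ 860.5 -198. ] size [104.5  76.4] ang 11.5 rgb [176 174 172]
px [306 100] n 501 ztop 0.017 rect c [815.9  95.4] size [156.1  79.4] ang 70.3 rgb [174  54  49]
px [173 123] n 89 ztop 0.034 rect c [738.7 444.5] size [19.8 15.2] ang 47.2 rgb [57 55 57]
px [442 129] n 181 ztop 0.039 rect c [ 731.1 -290.7] size [ 8.9 38.7] ang 21.9 rgb [111  48 139]
px [336 148] n 203 ztop 0.012 rect c [682.9  -3.8] size [39.8 60.5] ang 53.9 rgb [209 207 205]
px [254 150] n 446 ztop 0.045 rect c [665.  218.6] size [56.3 57.7] ang 31.9 rgb [215 211 204]
px [374 153] n 287 ztop 0.027 rect c [ 667.6 -103.3] size [64.7 65.4] ang 50.1 rgb [205 206 206]
px [297 151] n 285 ztop 0.030 rect c [667.7 103.9] size [49.6 45.6] ang 1.3 rgb [91 89 91]
px [413 153] n 187 ztop 0.039 rect c [ 680.
[... 2891 characters left out ...]
 [46.2 52.3] ang 87.8 rgb [92 87 84]
px [394 277] n 935 ztop 0.043 rect c [666.7 220. ] size [58.5 58.5] ang 88.1 rgb [184 173 153]
px [147 303] n 2954 ztop 0.049 rect c [ 862.5 -196.7] size [103.3  77.1] ang 11.7 rgb [167 163 157]
px [304 331] n 1189 ztop 0.016 rect c [833.   84.8] size [162.4  81. ] ang 55.6 rgb [171  71  62]
px [213 355] n 7998 ztop 0.092 rect c [930.5 -18.4] size [140.3 112.4] ang 72.9 rgb [203 167 123]
px [450 353] n 13179 ztop 0.161 rect c [878.6 320.7] size [135.3 201.3] ang 14.2 rgb [118  92  64]
px [436 396] n 79 ztop 0.008 rect c [861.3 323.5] size [11.9 30.7] ang 26.5 rgb [231 179 111]
a0 21.02 delta [ 0.5414 -0.5168 -0.0905] yaw -1.2040 rad (half-turn alt 1.9376)
```

drive_tool(deltas=[[0.03,-0.034,0,0],[0.06,-0.068,0,0],[0.09,-0.102,0,0],[0.12,-0.136,0,0],[0.15,-0.17,0,0]])

```text
time_s: 0.65
position: [0.3393, -0.4625, 0.2295]
tcp_rot: [0.983, 0.182, -0.0, -0.0]
wrist_force: [1.4, -0.6, 0.6]
grip_width: 0.093
grip_force: 0.0
```

drive_tool(deltas=[[0.03,-0.034,0,0],[0.06,-0.068,0,0],[0.09,-0.102,0,0],[0.115,-0.13,0,0],[0.115,-0.13,0,0]])

```text
time_s: 1.15
position: [0.4017, -0.2969, 0.2297]
tcp_rot: [0.983, 0.186, 0.0, -0.001]
wrist_force: [0.9, -0.5, 0.0]
grip_width: 0.0928
grip_force: 0.0
```

```bash
python3 - <<'E'
from h import *
p,d,T,i=cam("wrist","w1"); print(pose()[:3,3], manip.get_obs()["time_s"])
blobs(p,cloud(d,T,i),.006,60,(.35,.75,-.45,.2))
E
```

```text
[ 0.4007319  -0.29946061  0.22969791] 1.2
px [300   7] n 552 ztop 0.031 rect c [ 550.9 -213.7] size [10.1 34.1] ang 22.9 rgb [148 147 146]
px [433  11] n 1383 ztop 0.078 rect c [ 586.6 -338.3] size [ 5.5 29.3] ang 18.6 rgb [99 92 87]
px [97 74] n 9377 ztop 0.065 rect c [421.4 -60.2] size [64.2 87.4] ang 15.9 rgb [189 187 185]
px [395 166] n 2437 ztop 0.031 rect c [ 424.3 -343.3] size [148.4 120.5] ang 0.0 rgb [129 126 124]
px [348 224] n 1145 ztop 0.012 rect c [ 364.3 -343.1] size [60.4 28.7] ang 90.0 rgb [161 159 157]
px [202 259] n 2541 ztop 0.268 rect c [ 391.3 -243.6] size [ 4.6 17. ] ang 8.0 rgb [51 49 44]
px [444 259] n 2549 ztop 0.268 rect c [ 430.6 -344.3] size [ 4.9 17.1] ang 36.8 rgb [51 48 43]
px [170 337] n 1476 ztop 0.299 rect c [ 385.9 -251.9] size [20.4  2.1] ang 21.7 rgb [64 61 54]
px [475 333] n 1246 ztop 0.298 rect c [ 422.5 -340.9] size [17.4  2.1] ang 19.4 rgb [60 56 50]
```

View pics/w1.png

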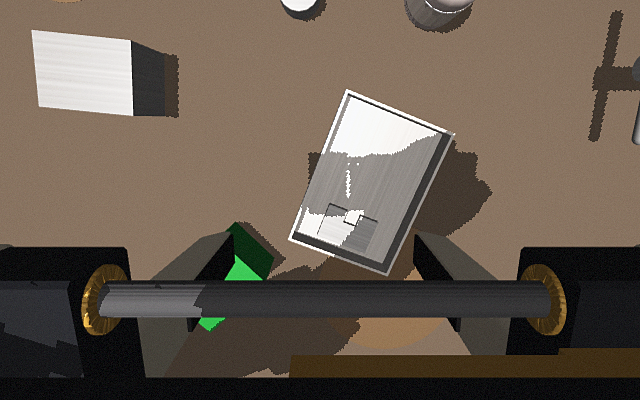

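The −y end of the pot shows as a dark face at about (147,75). Its depth will tell whether that end is the bottom or the mouth.

```bash
python3 - <<'E'
from h import *
p,d,T,i=cam("wrist"); P=cloud(d,T,i)
u=np.array([np.cos(np.radians(105.7)),np.sin(np.radians(105.7))])
for c in range(120,170,5):
    q=P[78,c]; print(c,np.round(q,3),"axial mm %.1f"%(1000*((q[:2]-[.4213,-.0595])@u)))
go(.408,-.28,.25,105.7)
E
```

```text
120 [ 0.429 -0.095  0.064] axial mm -36.1
125 [ 0.431 -0.099  0.064] axial mm -40.6
130 [ 0.432 -0.102  0.061] axial mm -43.4
135 [ 0.433 -0.102  0.054] axial mm -43.7
140 [ 0.434 -0.102  0.045] axial mm -43.9
145 [ 0.435 -0.1    0.034] axial mm -42.9
150 [ 0.436 -0.1    0.024] axial mm -42.8
155 [ 0.437 -0.101  0.016] axial mm -43.9
160 [ 0.438 -0.1    0.003] axial mm -43.3
165 [ 0.44  -0.103  0.   ] axial mm -47.2
a0 21.14 delta [ 0.015  -0.0169 -0.0203] yaw -1.4759 rad (half-turn alt 1.6657)
```

The end is flat over its full height, so it is the closed bottom and the mouth faces +y. I'll go there and grip near the mouth.

drive_tool(deltas=[[0.02,-0.044,0,-0.148],[0.04,-0.088,0,-0.296],[0.06,-0.132,0,-0.444],[0.08,-0.176,0,-0.592],[0.1,-0.22,0,-0.74]])

```text
time_s: 1.75
position: [0.4143, -0.0604, 0.2297]
tcp_rot: [0.85, 0.527, 0.0, 0.0]
wrist_force: [1.2, 0.3, 0.3]
grip_width: 0.093
grip_force: 0.0
```

drive_tool(deltas=[[0,0,0.02,-0.147],[0,0,0.04,-0.294],[0,0,0.06,-0.441],[0,0,0.08,-0.588],[0,0,0.1,-0.736]])

```text
time_s: 2.25
position: [0.4146, -0.062, 0.1287]
tcp_rot: [0.603, 0.797, 0.0, 0.0]
wrist_force: [-0.1, -0.2, 0.1]
grip_width: 0.0928
grip_force: 0.0
```

```bash
python3 - <<'E'
from h import *
print(pose()[:3,3],manip.get_obs()["joint_positions"].round(3)); go(.416,-.041,.024,105.7)
E
```

```text
[ 0.41456592 -0.06203041  0.12873726] [ 0.297  0.443 -0.383  2.356  0.421  0.403 -0.167]
a0 105.77 delta [0.0199 0.0071 0.1047] yaw 0.0012 rad (half-turn alt -3.1404)
```

drive_tool(deltas=[[0.02,0.007,0.01,0],[0.02,0.007,0.04,0],[0.02,0.007,0.07,0],[0.02,0.007,0.095,0],[0.02,0.007,0.105,0]])

```text
time_s: 2.75
position: [0.4142, -0.0418, 0.0252]
tcp_rot: [0.605, 0.796, -0.004, -0.001]
wrist_force: [0.5, -0.9, 0.2]
grip_width: 0.0931
grip_force: 0.0
```

drive_tool(deltas=[[0,0,0,0],[0,0,0,0],[0,0,0,0],[0,0,0,0],[0,0,0,0]], fingers=0.05)

```text
time_s: 3.25
position: [0.4157, -0.04, 0.0281]
tcp_rot: [0.605, 0.796, -0.0, 0.001]
wrist_force: [0.5, -0.7, 6.4]
grip_width: 0.0639
grip_force: 30.0
```

```bash
python3 - <<'E'
from h import *
print(pose()[:3,3],manip.get_obs()["joint_positions"].round(3)); go(.416,-.041,.024,105.7)
# arc about bottom edge: grip at (62,32)
r=np.hypot(62,32); a0=np.arctan2(32,62)
for k in range(0,16):
    t=np.radians(6*k); print(6*k,np.round([r*np.cos(a0+t)-62,32-r*np.sin(a0+t)],1))
E
```

```text
[ 0.41566924 -0.04001537  0.02812529] [ 0.059  0.65  -0.144  2.436  0.974  0.107 -0.756]
a0 105.54 delta [-0.001   0.0001  0.0041] yaw -0.0027 rad (half-turn alt 3.1389)
0 [0. 0.]
6 [-3.7 -6.3]
12 [ -8.  -12.2]
18 [-12.9 -17.6]
24 [-18.4 -22.5]
30 [-24.3 -26.7]
36 [-30.7 -30.3]
42 [-37.3 -33.3]
48 [-44.3 -35.5]
54 [-51.4 -37. ]
60 [-58.7 -37.7]
66 [-66.  -37.7]
72 [-73.3 -36.9]
78 [-80.4 -35.3]
84 [-87.3 -33. ]
90 [-94. -30.]
```

drive_tool(deltas=[[-0.004,0,-0.006,0],[-0.009,0,-0.012,0],[-0.014,0,-0.0175,0],[-0.02,0,-0.0225,0],[-0.0265,0,-0.0265,0]])

```text
time_s: 3.75
position: [0.4225, -0.0653, 0.0544]
tcp_rot: [0.605, 0.796, -0.0, -0.0]
wrist_force: [0.4, -0.2, -4.7]
grip_width: 0.0642
grip_force: 30.0
```

```bash
python3 - <<'E'
from h import *
print(pose()[:3,3],manip.get_obs()["joint_positions"].round(3))
p,d,T,i=cam("scene"); cv2.imwrite("pics/s2.png",cv2.resize(p[90:250,200:420,::-1],None,fx=3,fy=3))
E
```

```text
[ 0.42247197 -0.06532363  0.05444319] [ 0.273  0.607 -0.359  2.391  0.868  0.267 -0.605]
```

View pics/s2.png

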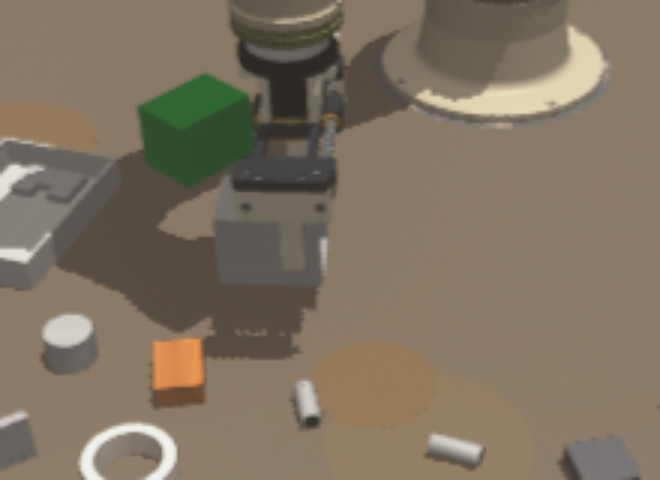

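The pot lifted level: pad friction is holding it without any turn. I'll ease the fingers to about the pot's width and see if the bottom swings down.

drive_tool(deltas=[[0,0,0,0],[0,0,0,0]], fingers=0.0635)

```text
time_s: 4.0
position: [0.4224, -0.0649, 0.0539]
tcp_rot: [0.605, 0.796, -0.0, -0.0]
wrist_force: [0.7, 0.0, -5.0]
grip_width: 0.0638
grip_force: 11.1
```

drive_tool(deltas=[[0,0,0,0]], fingers=0.064)

```text
time_s: 4.1
position: [0.4225, -0.0647, 0.054]
tcp_rot: [0.604, 0.797, -0.001, -0.0]
wrist_force: [-0.5, -0.0, 0.2]
grip_width: 0.0638
grip_force: 0.5
```

```bash
python3 - <<'E'
from h import *
p,d,T,i=cam("scene"); P=cloud(d,T,i)
u=np.array([np.cos(np.radians(105.7)),np.sin(np.radians(105.7))])
# +x side face points of pot: axial vs z extents
Q=P[130:190,268:312].reshape(-1,3); n=np.array([u[1],-u[0]])
s=(Q[:,:2]-[.4155,-.041])@n; k=(abs(s-.032)<.006)&(Q[:,2]>.005); Q=Q[k]; ax=(Q[:,:2]-[.4155,-.041])@u*1000
H=np.stack([ax,Q[:,2]*1000],1).astype(np.float32); print(len(H)); print(cv2.minAreaRect(H)); print(cv2.boxPoints(cv2.minAreaRect(H)).round(0).tolist())
E
```

```text
630
((-38.712501525878906, 90.14706420898438), (165.56842041015625, 91.00377655029297), 87.26622009277344)
[[-88.0, 10.0], [3.0, 5.0], [11.0, 171.0], [-80.0, 175.0]]
```

Grip force follows the finger setpoint, which is useful. The wrist force fell to zero, so I need to see how the pot lies now.

```bash
python3 - <<'E'
from h import *
print(manip.get_obs()["grip_force"],manip.get_obs()["wrist_force"])
p,d,T,i=cam("scene"); cv2.imwrite("pics/s3.png",cv2.resize(p[90:230,230:370,::-1],None,fx=4,fy=4))
E
```

```text
0.5912488326430321 [-0.02198837 -0.43633262  0.02630301]
```

View pics/s3.png

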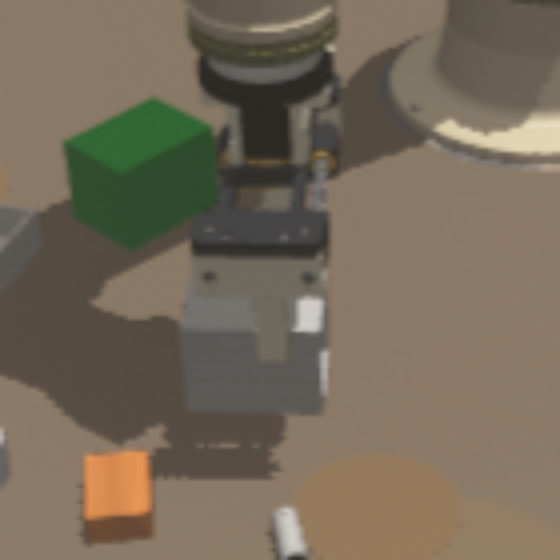

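The pot fell flat and lies about 26 mm further along its axis. I'll regrip nearer the mouth with a light grip so it pivots when lifted.

drive_tool(deltas=[[0,0,0,0],[0.013,0,0.008,0],[0.013,0,0.02,0],[0.013,0,0.02,0]], fingers=0.075)

```text
time_s: 4.6
position: [0.4189, -0.052, 0.0333]
tcp_rot: [0.604, 0.797, -0.001, -0.0]
wrist_force: [-0.4, -0.2, -0.1]
grip_width: 0.0748
grip_force: 0.0
```

drive_tool(deltas=[[0,0,0,0],[0,0,0,0],[0,0,0,0]], fingers=0.0633)

```text
time_s: 4.9
position: [0.4192, -0.0528, 0.0344]
tcp_rot: [0.605, 0.796, -0.0, 0.0]
wrist_force: [-0.9, 0.0, 0.3]
grip_width: 0.0638
grip_force: 14.7
```

drive_tool(deltas=[[-0.002,0,-0.008,0],[-0.006,0,-0.016,0],[-0.01,0,-0.024,0],[-0.016,0,-0.03,0],[-0.016,0,-0.03,0]])

```text
time_s: 5.4
position: [0.4235, -0.0691, 0.0646]
tcp_rot: [0.606, 0.796, -0.0, 0.0]
wrist_force: [0.7, 0.3, -5.8]
grip_width: 0.0638
grip_force: 14.7
```

```bash
cat >> h.py <<'E'
def side(Tc=None):
    "pot +x side face as seen in tool frame: axial (tool x), height"
    M=pose(); p,d,T,i=cam("scene"); P=cloud(d,T,i).reshape(-1,3)
    L=(P-M[:3,3])@M[:3,:3]; L[:,2]=P[:,2]
    k=(abs(abs(L[:,1])-.033)<.005)&(L[:,2]>.004)&(L[:,2]<.1)&(abs(L[:,0])<.11)
    H=(L[k][:,[0,2]]*1000).astype(np.float32); m=np.zeros((110,230),np.uint8)
    for a,b in H: m[int(b),int(a+115)]=255
    m=cv2.morphologyEx(m,cv2.MORPH_CLOSE,np.ones((7,7)))
    n,l,s,c=cv2.connectedComponentsWithStats(m); j=1+s[1:,4].argmax()
    v,u=np.nonzero(l==j); r=cv2.minAreaRect(np.stack([u-115,v],1).astype(np.float32)); print(r); print(cv2.boxPoints(r).round().tolist())
    print("lo z at each axial:",[(a-115,int(v[u==a].min()),int(v[u==a].max())) for a in range(u.min(),u.max(),10)])
E
python3 - <<'E'
from h import *
side()
E
```

```text
((-25.5, 60.5), (67.0, 85.0), 90.0)
[[-68.0, 27.0], [17.0, 27.0], [17.0, 94.0], [-68.0, 94.0]]
lo z at each axial: [(-68, 61, 89), (-58, 28, 93), (-48, 28, 93), (-38, 29, 93), (-28, 30, 93), (-18, 30, 94), (-8, 30, 51), (2, 31, 47), (12, 30, 93)]
```

drive_tool(deltas=[[0,0,0,0],[0,0,0,0]], fingers=0.0637)

```text
time_s: 5.65
position: [0.4231, -0.0675, 0.0639]
tcp_rot: [0.604, 0.797, -0.001, -0.0]
wrist_force: [-0.8, 0.4, 1.7]
grip_width: 0.0638
grip_force: 6.3
```

```bash
python3 - <<'E'
from h import *
side()
E
```

```text
((-17.678373336791992, 47.22458267211914), (86.24467468261719, 66.33875274658203), 25.463346481323242)
[[-71.0, 59.0], [-42.0, -1.0], [36.0, 36.0], [7.0, 96.0]]
lo z at each axial: [(-69, 56, 56), (-59, 38, 61), (-49, 16, 66), (-39, 4, 71), (-29, 7, 76), (-19, 12, 81), (-9, 17, 46), (1, 22, 47), (11, 25, 86), (21, 32, 63), (31, 35, 43)]
```

The pot now tilts 25° with its bottom edge on the bench, 42 mm behind the tool. Next is the arc about that edge.

drive_tool(deltas=[[-0.0085,0,-0.0035,0],[-0.0175,0,-0.0065,0],[-0.0265,0,-0.009,0],[-0.036,0,-0.01,0],[-0.0455,0,-0.01,0]])

```text
time_s: 6.2
position: [0.4357, -0.1122, 0.0741]
tcp_rot: [0.604, 0.797, -0.001, 0.0]
wrist_force: [-0.1, 2.4, -0.4]
grip_width: 0.0639
grip_force: 6.3
```

```bash
python3 - <<'E'
from h import *
side()
E
```

```text
((2.428732395172119, 53.320648193359375), (87.88644409179688, 65.45036315917969), 56.56013488769531)
[[-49.0, 35.0], [6.0, -1.0], [54.0, 72.0], [-1.0, 108.0]]
lo z at each axial: [(-48, 34, 34), (-38, 30, 46), (-28, 23, 64), (-18, 17, 77), (-8, 9, 57), (2, 7, 59), (12, 10, 97), (22, 24, 89), (32, 43, 83), (42, 54, 76)]
```

drive_tool(deltas=[[-0.0095,0,0.001,0],[-0.0185,0,0.003,0],[-0.028,0,0.006,0],[-0.0365,0,0.01,0],[-0.044,0,0.0145,0]])

```text
time_s: 6.75
position: [0.4477, -0.1552, 0.0591]
tcp_rot: [0.605, 0.796, -0.001, 0.0]
wrist_force: [-0.8, -0.1, -0.8]
grip_width: 0.0641
grip_force: 6.3
```

```bash
python3 - <<'E'
from h import *
side()
E
```

```text
((21.914676666259766, 46.274742126464844), (88.03987884521484, 63.67847442626953), 83.2901611328125)
[[-15.0, 6.0], [48.0, -1.0], [59.0, 86.0], [-5.0, 94.0]]
lo z at each axial: [(-14, 9, 9), (-4, 5, 48), (6, 5, 49), (16, 4, 86), (26, 4, 85), (36, 4, 85), (46, 4, 84)]
```

drive_tool(deltas=[[0,0,0,0],[0,0,0,0],[0,0,-0.03,0],[0,0,-0.075,0],[0,0,-0.12,0]], fingers=0.09)

```text
time_s: 7.3
position: [0.4469, -0.153, 0.1808]
tcp_rot: [0.604, 0.797, -0.001, -0.001]
wrist_force: [0.2, -1.3, -0.7]
grip_width: 0.0897
grip_force: 0.0
```

drive_tool(deltas=[[0.022,0.031,0,0.14],[0.044,0.062,0,0.28],[0.066,0.093,0,0.42],[0.089,0.124,0,0.56],[0.1115,0.154,0,0.7]], fingers=0.05)

```text
time_s: 7.8
position: [0.5666, -0.0035, 0.1797]
tcp_rot: [0.842, 0.539, -0.0, 0.0]
wrist_force: [0.6, -0.7, 0.1]
grip_width: 0.0544
grip_force: 0.0
```

```bash
python3 - <<'E'
from h import *
for n in ("top","scene"):
    p,d,T,i=cam(n,n+"4"); blobs(p,cloud(d,T,i),.006,60,(.35,.52,-.24,.0))
print(pose()[:3,3]); go(.5655,-.006,.012,30)
E
```

```text
px [340 195] n 105 ztop 0.296 rect c [498.3  -2.9] size [40.4  4.4] ang 0.8 rgb [60 57 56]
px [378 241] n 146 ztop 0.086 rect c [ 431.3 -110.2] size [58.9 13.8] ang 29.0 rgb [120 118 116]
px [267 171] n 1068 ztop 0.082 rect c [ 445.1 -137. ] size [67.6 64.9] ang 14.9 rgb [97 94 90]
[0.56862052 0.00121764 0.18012099]
a0 65.64 delta [-8.400e-03 -1.000e-04  1.681e-01] yaw 0.6220 rad (half-turn alt -2.5196)
```

drive_tool(deltas=[[-0.002,0,0.03,0.13],[-0.004,0,0.065,0.26],[-0.006,0,0.1,0.39],[-0.0085,0,0.13,0.52],[-0.0085,0,0.15,0.622]])

```text
time_s: 8.4
position: [0.5608, -0.0135, 0.0277]
tcp_rot: [0.967, 0.256, -0.002, 0.0]
wrist_force: [0.3, -0.3, -0.1]
grip_width: 0.05
grip_force: 0.0
```

```bash
python3 - <<'E'
from h import *
print(pose()[:3,3]); go(.5655,-.006,.013,30)
E
```

```text
[ 0.5608153  -0.01352314  0.02768013]
a0 29.63 delta [ 0.0078 -0.0042  0.0147] yaw -0.0064 rad (half-turn alt 3.1352)
```

drive_tool(deltas=[[0.008,-0.004,0.005,0],[0.008,-0.004,0.0135,0],[0.008,-0.004,0.0135,0]])

```text
time_s: 8.7
position: [0.5673, -0.0051, 0.0158]
tcp_rot: [0.966, 0.259, -0.0, 0.0]
wrist_force: [-0.2, 0.2, 0.7]
grip_width: 0.0499
grip_force: 0.0
```

drive_tool(deltas=[[0,0,0,0],[0,0,0,0],[0,0,0,0],[0,0,-0.03,0],[0,0,-0.07,0]], fingers=0.005)

```text
time_s: 9.2
position: [0.5661, -0.0058, 0.0856]
tcp_rot: [0.966, 0.258, -0.002, 0.0]
wrist_force: [0.1, -1.1, 0.3]
grip_width: 0.0149
grip_force: 0.0
```

```bash
python3 - <<'E'
from h import *
print(pose()[:3,3]); go(.445,-.1375,.1,15.7); go(.445,-.1375,.1,105.7)
E
```

```text
[ 0.56610402 -0.00582173  0.08555644]
a0 29.87 delta [-0.1707  0.0538 -0.0138] yaw 0.2474 rad (half-turn alt -2.8942)
a0 29.87 delta [-0.1707  0.0538 -0.0138] yaw -1.3234 rad (half-turn alt 1.8182)
```

Fingers closed too slowly and missed the tube (opening 14.9 mm, no force). I'll check where the tube is.

```bash
python3 - <<'E'
from h import *
for n in ("top","scene"):
    p,d,T,i=cam(n); blobs(p,cloud(d,T,i),.006,40,(.5,.65,-.08,.17))
M=pose(); print(M[:3,3],manip.get_obs()["grip_width"],manip.get_obs()["grip_force"])
p,d,T,i=cam("wrist","w5"); P=cloud(d,T,i); P[np.hypot(P[...,0]-.566,P[...,1]+.006)>.08]=np.nan; blobs(p,P,.006,40,(.5,.65,-.08,.1))
E
```

```text
px [316 189] n 804 ztop 0.238 rect c [536.3  20.8] size [53.  17.7] ang 53.3 rgb [95 94 92]
px [300 155] n 4094 ztop 0.274 rect c [590.1   2.1] size [40.9 80.1] ang 18.3 rgb [83 79 70]
px [302 224] n 100 ztop 0.016 rect c [567.1  -4.9] size [39.7 14.6] ang 29.7 rgb [110 105 100]
px [351 239] n 122 ztop 0.016 rect c [580.5 113.3] size [15.5 38.2] ang 0.7 rgb [166 162 155]
[ 0.56949712 -0.00582016  0.09027356] 0.00785270340102786 0.0
px [306 326] n 74056 ztop 0.199 rect c [589.4   6.1] size [  4.4 109.9] ang 29.9 rgb [43 39 36]
```

View pics/w5.png

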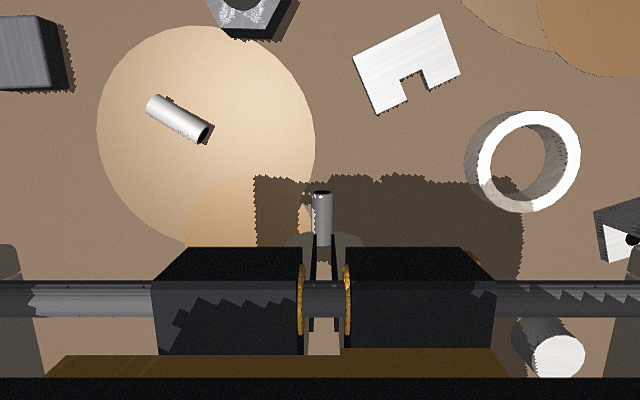

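Tube2 still lies at about (322,217), between the fingers. I'll reopen, go down, and wait for the grip this time.

drive_tool(deltas=[[0,0,0,0],[0,0,0,0],[0,0,0.03,0],[0,0,0.06,0],[0,0,0.07,0]], fingers=0.04)

```text
time_s: 9.85
position: [0.5653, -0.0057, 0.0127]
tcp_rot: [0.966, 0.258, -0.003, -0.0]
wrist_force: [-0.4, 0.2, -0.1]
grip_width: 0.0383
grip_force: 0.0
```

drive_tool(deltas=[[0,0,0,0],[0,0,0,0],[0,0,0,0],[0,0,0,0],[0,0,0,0]], fingers=0.01)

```text
time_s: 10.35
position: [0.5678, -0.0058, 0.0168]
tcp_rot: [0.966, 0.257, 0.0, 0.001]
wrist_force: [0.2, 0.4, 4.9]
grip_width: 0.015
grip_force: 30.0
```

drive_tool(deltas=[[0,0,-0.01,0],[0,0,-0.03,0],[0,0,-0.06,0],[0,0,-0.1,0],[0,0,-0.1,0]])

```text
time_s: 10.85
position: [0.5695, -0.0056, 0.1209]
tcp_rot: [0.966, 0.257, 0.003, 0.001]
wrist_force: [0.9, 0.7, -0.4]
grip_width: 0.0151
grip_force: 30.0
```

```bash
python3 - <<'E'
from h import *
print(pose()[:3,3]); go(.445,-.1375,.11,15.7)
p,d,T,i=cam("scene"); blobs(p,cloud(d,T,i),.006,40,(.5,.65,-.08,.17))
E
```

```text
[ 0.56947998 -0.00561533  0.12091758]
a0 29.82 delta [-0.1736  0.0525  0.0102] yaw 0.2464 rad (half-turn alt -2.8952)
px [300 148] n 3937 ztop 0.285 rect c [580.5   3.9] size [50.4 79.3] ang 25.7 rgb [84 79 71]
px [351 239] n 121 ztop 0.016 rect c [579.8 113.1] size [38.4 15.2] ang 88.9 rgb [167 162 156]
```

drive_tool(deltas=[[-0.034,0.0105,0,0.049],[-0.068,0.021,0,0.098],[-0.103,0.0315,0,0.147],[-0.138,0.042,0,0.196],[-0.1725,0.0525,0,0.246]])

```text
time_s: 11.4
position: [0.442, -0.1379, 0.1156]
tcp_rot: [0.991, 0.136, -0.001, 0.0]
wrist_force: [0.4, -0.7, -0.4]
grip_width: 0.0152
grip_force: 30.0
```

drive_tool(deltas=[[0,0,0,0],[0,0,0.01,0],[0,0,0.018,0],[0,0,0.018,0]])

```text
time_s: 11.8
position: [0.444, -0.1359, 0.0966]
tcp_rot: [0.99, 0.138, -0.001, -0.0]
wrist_force: [-0.5, 0.3, -0.8]
grip_width: 0.0153
grip_force: 30.0
```

```bash
python3 - <<'E'
from h import *
print(pose()[:3,3]); go(.445,-.1375,.1,15.7)
p,d,T,i=cam("top"); blobs(p,cloud(d,T,i),.006,40,(.38,.5,-.19,-.08))
E
```

```text
[ 0.44395121 -0.13589205  0.09659089]
a0 15.88 delta [ 0.0006  0.0018 -0.0034] yaw 0.0031 rad (half-turn alt -3.1385)
px [380 237] n 420 ztop 0.261 rect c [ 433.7 -100.3] size [69.9 10.7] ang 19.6 rgb [120 119 114]
```

drive_tool(deltas=[[0,0.0015,-0.004,0],[0,0.0015,-0.004,0]])

```text
time_s: 12.05
position: [0.4447, -0.1383, 0.1025]
tcp_rot: [0.991, 0.137, -0.0, 0.001]
wrist_force: [0.5, -0.2, -1.2]
grip_width: 0.0149
grip_force: 30.0
```

drive_tool(deltas=[[0,0,0,0],[0,0,0,0],[0,0,0,0],[0,0,-0.03,0],[0,0,-0.07,0]], fingers=0.04)

```text
time_s: 12.55
position: [0.4431, -0.138, 0.1716]
tcp_rot: [0.991, 0.137, -0.002, -0.0]
wrist_force: [0.9, -1.0, -0.1]
grip_width: 0.0399
grip_force: 0.0
```

```bash
python3 - <<'E'
from h import *
print(pose()[:3,3]); go(.579,.1127,.1,91)
p,d,T,i=cam("wrist"); P=cloud(d,T,i); blobs(p,P,.006,60,(.38,.65,-.2,.17))
p,d,T,i=cam("scene","s6"); blobs(p,cloud(d,T,i),.006,60,(.38,.65,-.2,.17))
E
```

```text
[ 0.44312682 -0.1380008   0.17161143]
a0 15.78 delta [ 0.1993 -0.2042  0.071 ] yaw -1.3128 rad (half-turn alt 1.8288)
px [335  44] n 3318 ztop 0.023 rect c [ 565.6 -113.7] size [55.3 38. ] ang 25.6 rgb [245 179  98]
px [427  75] n 765 ztop 0.031 rect c [ 564.2 -193.9] size [12.2 35.1] ang 89.9 rgb [189 188 187]
px [312 317] n 86652 ztop 0.280 rect c [ 466.3 -131.8] size [  4.6 108.9] ang 15.9 rgb [50 46 42]
px [263  91] n 2217 ztop 0.293 rect c [ 445.4 -126.7] size [ 71.6 169.2] ang 15.8 rgb [76 72 64]
px [268 169] n 1170 ztop 0.083 rect c [ 444.  -137.3] size [69.  64.7] ang 16.0 rgb [92 89 85]
px [227 204] n 128 ztop 0.031 rect c [ 566.2 -192.3] size [15.  36.1] ang 89.1 rgb [136 132 127]
px [259 213] n 350 ztop 0.023 rect c [ 565.7 -111.9] size [58.5 37.7] ang 24.9 rgb [188 124  75]
px [247 235] n 136 ztop 0.024 rect c [ 643.2 -101.6] size [52.7 13.4] ang 89.9 rgb [177 172 164]
px [351 239] n 117 ztop 0.016 rect c [579.7 113.2] size [38.8 16.9] ang 87.4 rgb [166 162 155]
```

drive_tool(deltas=[[0.02,-0.02,0,-0.14],[0.04,-0.04,0,-0.28],[0.06,-0.06,0,-0.42],[0.08,-0.08,0,-0.56],[0.1,-0.102,0,-0.7]])

```text
time_s: 13.15
position: [0.5131, -0.0124, 0.1715]
tcp_rot: [0.882, 0.471, -0.001, 0.0]
wrist_force: [1.0, -0.1, 0.2]
grip_width: 0.0398
grip_force: 0.0
```

drive_tool(deltas=[[0.03,-0.003,0,-0.13],[0.06,-0.006,0.02,-0.26],[0.09,-0.009,0.05,-0.39],[0.12,-0.012,0.08,-0.52],[0.141,-0.014,0.11,-0.613]])

```text
time_s: 13.65
position: [0.5809, 0.1134, 0.06]
tcp_rot: [0.699, 0.715, 0.0, -0.0]
wrist_force: [0.9, -0.9, 1.2]
grip_width: 0.04
grip_force: 0.0
```

drive_tool(deltas=[[0,0,0,0],[0,0,0,0]])

```text
time_s: 13.85
position: [0.5793, 0.1112, 0.0609]
tcp_rot: [0.701, 0.713, -0.002, -0.001]
wrist_force: [0.2, -0.5, -0.0]
grip_width: 0.0404
grip_force: 0.0
```

```bash
python3 - <<'E'
from h import *
print(pose()[:3,3]); go(.579,.1127,.014,91)
E
```

```text
[0.57931328 0.11121822 0.06085031]
a0 90.92 delta [ 0.0016 -0.0001  0.0468] yaw -0.0013 rad (half-turn alt 3.1403)
```

drive_tool(deltas=[[0.0015,0,0.02,0],[0.0015,0,0.04,0],[0.0015,0,0.047,0],[0.0015,0,0.047,0]])

```text
time_s: 14.25
position: [0.5799, 0.1116, 0.0151]
tcp_rot: [0.702, 0.712, -0.001, 0.0]
wrist_force: [-0.7, 0.1, -0.1]
grip_width: 0.0399
grip_force: 0.0
```

drive_tool(deltas=[[0,0,0,0],[0,0,0,0],[0,0,0,0],[0,0,0,0],[0,0,0,0]], fingers=0.01)

```text
time_s: 14.75
position: [0.5805, 0.1127, 0.0153]
tcp_rot: [0.701, 0.713, -0.0, 0.0]
wrist_force: [0.4, -0.9, 5.9]
grip_width: 0.0151
grip_force: 29.8
```

drive_tool(deltas=[[0,0,-0.01,0],[0,0,-0.03,0],[0,0,-0.065,0],[0,0,-0.108,0],[0,0,-0.108,0]])

```text
time_s: 15.25
position: [0.5824, 0.1141, 0.1279]
tcp_rot: [0.701, 0.713, 0.003, 0.002]
wrist_force: [0.4, 0.2, -0.7]
grip_width: 0.015
grip_force: 29.8
```

drive_tool(deltas=[[-0.04,-0.0225,0,-0.05],[-0.08,-0.045,0,-0.1],[-0.12,-0.0675,0,-0.15],[-0.16,-0.09,0,-0.2],[-0.2,-0.112,0,-0.257]])

```text
time_s: 15.75
position: [0.4703, -0.0903, 0.1229]
tcp_rot: [0.603, 0.798, -0.001, -0.0]
wrist_force: [0.5, -0.7, 0.8]
grip_width: 0.0155
grip_force: 29.8
```

```bash
python3 - <<'E'
from h import *
o=manip.get_obs();print(pose()[:3,3],o["grip_width"],o["grip_force"]); go(.445,-.1375,.101,105.7)
E
```

```text
[ 0.47034914 -0.09032595  0.12293693] 0.015526919861815714 29.84195441007614
a0 105.85 delta [-0.0384 -0.0372  0.022 ] yaw 0.0027 rad (half-turn alt -3.1389)
```

drive_tool(deltas=[[-0.019,-0.0185,0,0],[-0.0385,-0.037,0,0],[-0.0385,-0.037,0.012,0],[-0.0385,-0.037,0.021,0],[-0.0385,-0.037,0.021,0]])

```text
time_s: 16.25
position: [0.4461, -0.1356, 0.1012]
tcp_rot: [0.604, 0.797, -0.001, -0.001]
wrist_force: [-0.5, 0.4, -0.1]
grip_width: 0.0152
grip_force: 29.8
```

```bash
python3 - <<'E'
from h import *
go(.445,-.1375,.101,105.7)
E
```

```text
a0 105.75 delta [-0.0015 -0.0016  0.0002] yaw 0.0008 rad (half-turn alt -3.1408)
```

drive_tool(deltas=[[-0.001,-0.001,0,0],[-0.001,-0.001,0,0],[-0.001,-0.001,0,0],[-0.001,-0.001,-0.03,0],[-0.001,-0.001,-0.07,0]], fingers=0.04)

```text
time_s: 16.75
position: [0.445, -0.1365, 0.172]
tcp_rot: [0.603, 0.798, -0.001, -0.002]
wrist_force: [0.9, -0.5, 0.1]
grip_width: 0.0395
grip_force: 0.0
```

drive_tool(deltas=[[0.01,0.042,0,0.145],[0.02,0.084,0,0.29],[0.03,0.126,0,0.435],[0.04,0.168,0,0.58],[0.05,0.21,0,0.725]], fingers=0.08)

```text
time_s: 17.25
position: [0.6359, -0.0312, 0.1722]
tcp_rot: [0.849, 0.529, -0.0, 0.0]
wrist_force: [0.3, -0.1, 0.2]
grip_width: 0.0753
grip_force: 0.0
```

```bash
python3 - <<'E'
from h import *
print(pose()[:3,3])
for n in ("top","scene"):
    p,d,T,i=cam(n); P=cloud(d,T,i); print(n); blobs(p,P,.005,50,(.38,.78,-.25,.08))
    print("tray"); blobs(p,P,.021,30,(.3,.56,-.43,-.25))
    print("bin"); blobs(p,P,.047,30,(.3,.56,.24,.43))
    if n=="top":
        f=p.copy(); cv2.imwrite("pics/t7.png",cv2.resize(f[120:300,330:510,::-1],None,fx=3.3,fy=3.3,interpolation=cv2.INTER_CUBIC))
        u=(abs(P[...,0]-.444)<.03)&(abs(P[...,1]+.1375)<.03); print("pot z hist",np.histogram(P[u][:,2],bins=[0,.01,.02,.03,.04,.06,.08,.1])[0])
go(.683,-.003,.1,55)
E
```

```text
[ 0.63589837 -0.03116908  0.1721588 ]
top
px [318 116] n 75 ztop 0.016 rect c [769.4  51.9] size [42.1 13.2] ang 53.4 rgb [202  44  36]
px [339 163] n 911 ztop 0.290 rect c [577.3  -2. ] size [71.1 59.3] ang 65.7 rgb [63 63 65]
px [367 159] n 81 ztop 0.026 rect c [650.2 -82.6] size [49.7 14.2] ang 38.2 rgb [126 117 109]
px [378 191] n 319 ztop 0.025 rect c [ 564.2 -113.3] size [54.7 38.5] ang 26.4 rgb [213 129  66]
px [389 235] n 598 ztop 0.086 rect c [ 443. -139.] size [63.5 64.2] ang 15.4 rgb [147 145 143]
tray
bin
px [201 245] n 539 ztop 0.063 rect c [409.3 333.9] size [121.9 170.3] ang 77.9 rgb [128 123 120]
pot z hist [197  54  51  60  48  38  78]
scene
px [268 159] n 5065 ztop 0.289 rect c [642.7 -24.5] size [ 71.9 189. ] ang 63.6 rgb [91 82 73]
px [223 203] n 272 ztop 0.030 rect c [ 564.9 -205.5] size [40.  38.1] ang 15.1 rgb [105 102  98]
px [200 236] n 291 ztop 0.040 rect c [ 681.7 -195.3] size [11.3 39.7] ang 47.8 rgb [112 109 104]
px [243 245] n 587 ztop 0.025 rect c [ 670.3 -101.6] size [66.8 66.7] ang 3.1 rgb [138 129 119]
px [284 263] n 426 ztop 0.009 rect c [683.9  -1.9] size [42.  60.8] ang 55.6 rgb [201 196 189]
px [293 301] n 110 ztop 0.016 rect c [771.   52.8] size [39.2 13.9] ang 55.7 rgb [208  61  49]
tray
px [196 159] n 407 ztop 0.030 rect c [ 413.6 -341.8] size [176.6 122.5] ang 1.0 rgb [123 117 111]
bin
px [464 195] n 759 ztop 0.060 rect c [410.  335.8] size [120.1 177.7] ang 77.7 rgb [98 94 89]
a0 64.16 delta [0.0405 0.029  0.0727] yaw 0.1598 rad (half-turn alt -2.9818)
```

View pics/t7.png

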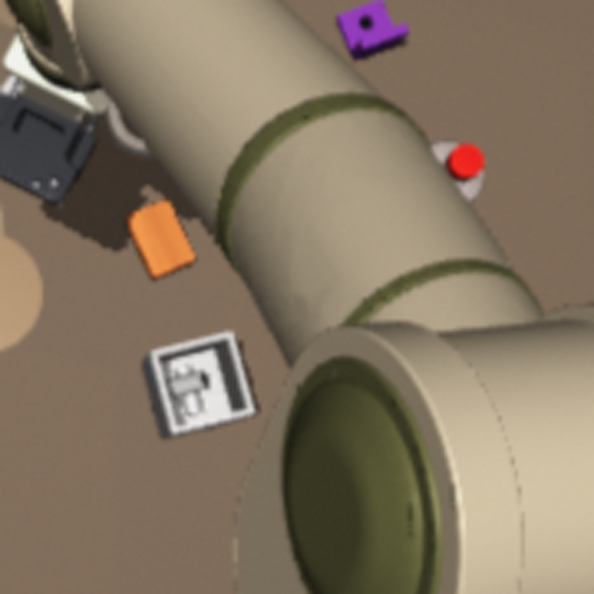

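Pot is upright at crop (200,385), with both tubes inside near (185,385). Now the plate.

drive_tool(deltas=[[0.02,0.015,0,0.08],[0.0405,0.029,0.01,0.16],[0.0405,0.029,0.05,0.16],[0.0405,0.029,0.09,0.16],[0.0405,0.029,0.13,0.16]])

```text
time_s: 17.85
position: [0.6779, -0.0086, 0.0408]
tcp_rot: [0.887, 0.462, -0.0, 0.0]
wrist_force: [0.5, 0.9, -0.0]
grip_width: 0.0797
grip_force: 0.0
```

drive_tool(deltas=[[0,0,0,0]])

```text
time_s: 17.95
position: [0.6745, -0.009, 0.037]
tcp_rot: [0.887, 0.462, -0.004, -0.001]
wrist_force: [0.0, -0.7, -0.4]
grip_width: 0.0801
grip_force: 0.0
```

```bash
python3 - <<'E'
from h import *
print(pose()[:3,3]);go(.6835,-.003,.0135,55)
E
```

```text
[ 0.6745232  -0.00896438  0.03704299]
a0 55.06 delta [0.0102 0.0041 0.0235] yaw 0.0011 rad (half-turn alt -3.1405)
```

drive_tool(deltas=[[0.009,0.003,0.01,0],[0.009,0.003,0.024,0],[0.009,0.003,0.024,0]])

```text
time_s: 18.25
position: [0.6859, -0.0027, 0.0175]
tcp_rot: [0.887, 0.462, -0.0, 0.0]
wrist_force: [0.1, 0.8, -0.1]
grip_width: 0.08
grip_force: 0.0
```

drive_tool(deltas=[[0,0,0,0],[0,0,0,0],[0,0,0,0],[0,0,0,0],[0,0,0,0]], fingers=0.05)

```text
time_s: 18.75
position: [0.6849, -0.0018, 0.0196]
tcp_rot: [0.887, 0.462, -0.001, -0.0]
wrist_force: [-7.5, 2.3, 15.2]
grip_width: 0.0512
grip_force: 19.4
```

drive_tool(deltas=[[0,0,-0.01,0],[0,0,-0.04,0],[0,0,-0.08,0],[0,0,-0.12,0],[0,0,-0.12,0]])

```text
time_s: 19.25
position: [0.689, -0.0025, 0.144]
tcp_rot: [0.887, 0.461, 0.004, 0.002]
wrist_force: [0.8, 0.3, 0.7]
grip_width: 0.0501
grip_force: 0.0
```

```bash
python3 - <<'E'
from h import *
o=manip.get_obs();print(pose()[:3,3],o["grip_width"],o["grip_force"]); go(.438,-.3415,.13,91)
E
```

```text
[ 0.68896867 -0.00250035  0.14404337] 0.05013182676693211 0.0
a0 54.97 delta [-0.4217 -0.011   0.0121] yaw -0.6289 rad (half-turn alt 2.5127)
```

The fingers closed over the plate because the tips were too high. I'll find it again.

```bash
python3 - <<'E'
from h import *
p,d,T,i=cam("scene"); blobs(p,cloud(d,T,i),.004,50,(.6,.78,-.08,.06))
p,d,T,i=cam("wrist"); print(pose()[:3,3]); P=cloud(d,T,i); P[P[...,2]>.03]=np.nan; blobs(p,P,.004,50,(.6,.78,-.06,.06))
go(.6835,-.003,.0135,55)
E
```

```text
px [270 180] n 4330 ztop 0.270 rect c [697.2  15.2] size [43.4 75.6] ang 20.5 rgb [83 78 71]
px [254 249] n 144 ztop 0.024 rect c [672.2 -73.9] size [11.3 46.9] ang 89.9 rgb [137 128 118]
px [282 265] n 444 ztop 0.009 rect c [687.7  -4.2] size [43.3 61.2] ang 53.5 rgb [154 150 144]
px [292 300] n 92 ztop 0.016 rect c [768.5  49.7] size [29.  12.9] ang 52.3 rgb [208  59  47]
[ 0.68646219 -0.00329387  0.13931667]
px [367  91] n 676 ztop 0.016 rect c [767.9  47.5] size [33.  13.8] ang 55.3 rgb [217  38  33]
px [324 197] n 2852 ztop 0.009 rect c [688.1  -6.2] size [40.2 59.9] ang 54.7 rgb [180 178 176]
a0 54.96 delta [-0.0015 -0.0029  0.1258] yaw -0.0007 rad (half-turn alt 3.1409)
```

drive_tool(deltas=[[0,0.002,0.03,0],[0,0.002,0.065,0],[0,0.002,0.1,0],[0,0.002,0.12,0],[0,0.002,0.124,0]], fingers=0.078)

```text
time_s: 19.85
position: [0.6858, -0.004, 0.0114]
tcp_rot: [0.887, 0.462, -0.002, -0.0]
wrist_force: [-10.2, 0.2, 27.5]
grip_width: 0.0774
grip_force: 14.1
```

drive_tool(deltas=[[0,0,0.002,0],[0,0,0.002,0],[0,0,0.002,0],[0,0,0.002,0]])

```text
time_s: 20.25
position: [0.6856, -0.0039, 0.0115]
tcp_rot: [0.887, 0.462, -0.002, -0.0]
wrist_force: [-6.2, 0.4, 11.0]
grip_width: 0.078
grip_force: 5.6
```

```bash
python3 - <<'E'
from h import *
o=manip.get_obs();print(pose()[:3,3],o["wrist_force"]); go(.6879,-.005,.012,54.6)
E
```

```text
[ 0.68555557 -0.00390689  0.01147904] [-6.24059741  0.3569634  10.97812789]
a0 55.01 delta [ 0.0004  0.0025 -0.0005] yaw 0.0072 rad (half-turn alt -3.1344)
```

drive_tool(deltas=[[0,0.0025,-0.001,0],[0,0.0025,-0.001,0]])

```text
time_s: 20.45
position: [0.6892, -0.006, 0.012]
tcp_rot: [0.887, 0.462, -0.001, 0.0]
wrist_force: [-1.1, 0.2, 1.1]
grip_width: 0.078
grip_force: 0.0
```

drive_tool(deltas=[[0,0,0,0],[0,0,0,0],[0,0,0,0],[0,0,0,0]], fingers=0.057)

```text
time_s: 20.85
position: [0.6892, -0.0056, 0.0125]
tcp_rot: [0.887, 0.462, -0.001, 0.0]
wrist_force: [0.2, -0.4, -1.3]
grip_width: 0.0599
grip_force: 30.0
```

drive_tool(deltas=[[0,0,-0.01,0],[0,0,-0.04,0],[0,0,-0.08,0],[0,0,-0.12,0],[0,0,-0.15,0]])

```text
time_s: 21.35
position: [0.69, -0.0052, 0.1661]
tcp_rot: [0.887, 0.462, 0.0, 0.001]
wrist_force: [0.1, -0.1, -2.1]
grip_width: 0.0595
grip_force: 30.0
```

drive_tool(deltas=[[-0.045,0,0,-0.07],[-0.09,0,0,-0.14],[-0.135,0,0,-0.21],[-0.18,0,0,-0.28],[-0.225,0,0,-0.35]])

```text
time_s: 21.85
position: [0.5593, -0.1911, 0.1638]
tcp_rot: [0.792, 0.61, -0.001, 0.001]
wrist_force: [0.1, -1.4, -2.4]
grip_width: 0.0595
grip_force: 30.0
```

drive_tool(deltas=[[-0.036,-0.016,0,-0.056],[-0.072,-0.032,0,-0.112],[-0.108,-0.048,0,-0.168],[-0.144,-0.064,0,-0.224],[-0.178,-0.079,0,-0.279]])

```text
time_s: 22.35
position: [0.4368, -0.3428, 0.164]
tcp_rot: [0.7, 0.714, -0.001, 0.0]
wrist_force: [-0.1, -0.8, -1.6]
grip_width: 0.0596
grip_force: 30.0
```

drive_tool(deltas=[[0,0,0,0],[0,0,0,0],[0,0,0,0]])

```text
time_s: 22.65
position: [0.439, -0.3405, 0.1639]
tcp_rot: [0.7, 0.714, -0.0, 0.001]
wrist_force: [0.9, 0.3, -1.7]
grip_width: 0.0595
grip_force: 30.0
```

```bash
python3 - <<'E'
from h import *
o=manip.get_obs();print(pose()[:3,3],o["grip_width"],o["grip_force"]); go(.438,-.3415,.017,91)
p,d,T,i=cam("top","t8"); P=cloud(d,T,i); P[P[...,2]>.035]=np.nan; blobs(p,P,.02,20,(.3,.56,-.43,-.25))
E
```

```text
[ 0.43903037 -0.34054618  0.16387947] 0.059465367214638284 29.999746084213257
a0 91.07 delta [-0.0008 -0.0011  0.1469] yaw 0.0012 rad (half-turn alt -3.1404)
px [449 246] n 206 ztop 0.033 rect c [ 412.8 -325.2] size [169.2  87.2] ang 0.3 rgb [196 192 186]
px [484 281] n 45 ztop 0.032 rect c [ 330.1 -381.4] size [18.8 51.2] ang 21.6 rgb [190 184 176]
```

drive_tool(deltas=[[-0.001,-0.001,0.04,0],[-0.001,-0.001,0.085,0],[-0.001,-0.001,0.12,0],[-0.001,-0.001,0.135,0],[-0.001,-0.001,0.143,0]])

```text
time_s: 23.2
position: [0.4378, -0.3407, 0.0188]
tcp_rot: [0.7, 0.714, -0.001, -0.001]
wrist_force: [0.1, -0.8, -1.1]
grip_width: 0.0599
grip_force: 30.0
```

drive_tool(deltas=[[0,0,0.003,0],[0,0,0.003,0],[0,0,0.003,0]])

```text
time_s: 23.5
position: [0.4378, -0.3426, 0.0183]
tcp_rot: [0.701, 0.714, -0.0, 0.001]
wrist_force: [-0.2, 0.1, -1.0]
grip_width: 0.0595
grip_force: 30.0
```

drive_tool(deltas=[[0,0,0,0],[0,0,0,0],[0,0,-0.02,0],[0,0,-0.07,0],[0,0,-0.12,0]], fingers=0.068)

```text
time_s: 24.0
position: [0.4366, -0.3418, 0.1384]
tcp_rot: [0.701, 0.714, -0.0, -0.001]
wrist_force: [0.4, -0.6, 0.5]
grip_width: 0.0681
grip_force: 0.0
```

drive_tool(deltas=[[0,0,-0.045,0],[0.023,0.041,-0.045,-0.137],[0.046,0.082,-0.045,-0.274],[0.069,0.123,-0.045,-0.41],[0.093,0.164,-0.045,-0.546]], fingers=0.04)

```text
time_s: 24.5
position: [0.6007, -0.2461, 0.1829]
tcp_rot: [0.481, 0.877, -0.001, 0.001]
wrist_force: [0.3, -0.6, 0.0]
grip_width: 0.0407
grip_force: 0.0
```

drive_tool(deltas=[[0,0,0,-0.137],[0,0,0,-0.274],[0,0,0,-0.274],[0,0,0,-0.274]])

```text
time_s: 24.9
position: [0.5992, -0.2468, 0.1822]
tcp_rot: [0.36, 0.933, -0.001, -0.0]
wrist_force: [0.4, 0.4, 0.6]
grip_width: 0.0401
grip_force: 0.0
```

```bash
python3 - <<'E'
from h import *
print(pose()[:3,3]); go(.681,-.196,.15,138)
for n in ("scene","wrist"):
    p,d,T,i=cam(n,n+"9"); P=cloud(d,T,i); P[P[...,2]>.06]=np.nan; print(n); blobs(p,P,.004,60,(.62,.76,-.26,-.14))
    k=(P[...,2]>.034)&(P[...,0]>.64)&(P[...,0]<.71)&(P[...,1]>-.25)&(P[...,1]<-.15); k&=P[...,2]<.05
    print("leg top",cv2.minAreaRect((P[k][:,:2]*1000).astype(np.float32)))
    print("tray");blobs(p,P,.008,40,(.32,.50,-.4,-.28))
E
```

```text
[ 0.59921663 -0.24676516  0.18217372]
a0 137.75 delta [-0.0264  0.0926  0.0321] yaw -0.0043 rad (half-turn alt 3.1373)
scene
px [200 236] n 296 ztop 0.040 rect c [ 682. -195.] size [11.6 39.9] ang 50.2 rgb [119 115 110]
leg top ((682.0066528320312, -195.0460205078125), (11.607255935668945, 39.912109375), 50.15457534790039)
tray
px [206 159] n 1288 ztop 0.029 rect c [ 413.1 -340. ] size [173.4 120. ] ang 0.0 rgb [135 131 126]
wrist
px [404 214] n 2102 ztop 0.040 rect c [ 681.6 -197.5] size [ 8.9 41. ] ang 49.6 rgb [166 164 162]
leg top ((681.5686645507812, -197.49026489257812), (8.86341381072998, 40.96221160888672), 49.59319305419922)
tray
px [29 34] n 2196 ztop 0.030 rect c [ 330.2 -342.1] size [75.   5.6] ang 89.6 rgb [81 79 77]
px [158 105] n 2771 ztop 0.031 rect c [ 424.7 -341.2] size [147.6 117.6] ang 0.0 rgb [140 137 135]
px [62 59] n 3115 ztop 0.012 rect c [ 358.5 -343.1] size [41.6 61.1] ang 0.1 rgb [214 211 209]
px [131 128] n 2657 ztop 0.012 rect c [ 438.4 -344.6] size [61. 41.] ang 1.1 rgb [221 218 216]
px [ 23 112] n 75 ztop 0.029 rect c [ 368.7 -399.5] size [10.9  1. ] ang 0.9 rgb [92 89 86]
px [ 52 144] n 42 ztop 0.030 rect c [ 405.  -399.6] size [9.4 0.8] ang 0.3 rgb [90 86 84]
px [ 65 153] n 81 ztop 0.030 rect c [ 418.5 -399.5] size [13.5  1. ] ang 0.1 rgb [89 85 83]
px [104 187] n 187 ztop 0.029 rect c [ 464.3 -399.2] size [ 1.5 21.1] ang 89.9 rgb [64 62 60]
px [119 198] n 45 ztop 0.022 rect c [ 475.3 -399.5] size [ 0.8 10.3] ang 89.9 rgb [64 62 61]
```

Plate lies flat in the tray at (0.438, −0.345), with its top at 12 mm. Now the bracket.

drive_tool(deltas=[[-0.0135,0.046,0,-0.015],[-0.0275,0.092,0.01,-0.027],[-0.0275,0.092,0.05,-0.027],[-0.0275,0.092,0.09,-0.027],[-0.0275,0.092,0.11,-0.027]])

```text
time_s: 25.5
position: [0.6799, -0.1967, 0.0689]
tcp_rot: [0.346, 0.938, -0.001, -0.002]
wrist_force: [-0.4, -0.1, 0.5]
grip_width: 0.0399
grip_force: 0.0
```

drive_tool(deltas=[[0,0,0,0],[0,0,0,0]])

```text
time_s: 25.7
position: [0.6819, -0.1966, 0.0732]
tcp_rot: [0.346, 0.938, -0.0, 0.0]
wrist_force: [-0.0, 0.7, 0.6]
grip_width: 0.0401
grip_force: 0.0
```

```bash
python3 - <<'E'
from h import *
print(pose()[:3,3]); go(.6817,-.197,.025,139.3)
p,d,T,i=cam("wrist"); P=cloud(d,T,i); k=(abs(P[...,2]-.0085)<.003)&(P[...,0]>.64)&(P[...,0]<.72)&(P[...,1]>-.25)&(P[...,1]<-.15)
print("flat leg",k.sum(),np.nanmean(P[k],0))
E
```

```text
[ 0.68189382 -0.19657911  0.07315387]
a0 139.51 delta [-0.0001 -0.0004  0.0482] yaw 0.0036 rad (half-turn alt -3.1380)
flat leg 2521 [ 0.66729606 -0.21042103  0.00822592]
```

drive_tool(deltas=[[0,0,0.02,0],[0,0,0.04,0],[0,0,0.048,0],[0,0,0.048,0],[0,0,0.048,0]])

```text
time_s: 26.25
position: [0.6814, -0.1963, 0.0239]
tcp_rot: [0.346, 0.938, -0.0, -0.0]
wrist_force: [1.0, -0.4, -0.1]
grip_width: 0.0402
grip_force: 0.0
```

drive_tool(deltas=[[0,0,0,0],[0,0,0,0],[0,0,0,0],[0,0,0,0],[0,0,0,0]], fingers=0.003)

```text
time_s: 26.75
position: [0.6814, -0.1967, 0.0242]
tcp_rot: [0.346, 0.938, -0.001, -0.0]
wrist_force: [-0.5, -1.0, 1.3]
grip_width: 0.0076
grip_force: 30.0
```

drive_tool(deltas=[[0,0,-0.01,0],[0,0,-0.04,0],[0,0,-0.085,0],[0,0,-0.13,0],[0,0,-0.17,0]])

```text
time_s: 27.25
position: [0.6814, -0.196, 0.1967]
tcp_rot: [0.345, 0.938, -0.0, 0.0]
wrist_force: [1.1, -0.5, -1.3]
grip_width: 0.0079
grip_force: 30.0
```

drive_tool(deltas=[[0.042,0.0195,0,0.085],[0.084,0.039,0,0.17],[0.126,0.0585,0,0.255],[0.168,0.078,0,0.34],[0.21,0.098,0,0.425]])

```text
time_s: 27.75
position: [0.584, 0.0158, 0.1945]
tcp_rot: [0.537, 0.843, -0.001, 0.0]
wrist_force: [0.1, 1.2, -2.1]
grip_width: 0.0077
grip_force: 30.0
```

```bash
python3 - <<'E'
from h import *
o=manip.get_obs();print(pose()[:3,3],o["grip_width"],o["grip_force"],o["wrist_force"]); go(.445,.3275,.19,77.8)
E
```

```text
[0.58403117 0.01583422 0.19447588] 0.0076937792771251306 29.996788501739502 [ 0.10842807  1.20864481 -2.10785848]
a0 115.00 delta [0.3412 0.0057 0.0042] yaw 0.6492 rad (half-turn alt -2.4924)
```

drive_tool(deltas=[[0.042,0,0,0.083],[0.084,0,0,0.166],[0.126,0,0,0.249],[0.168,0,0,0.332],[0.21,0,0,0.415]])

```text
time_s: 28.25
position: [0.4947, 0.206, 0.1944]
tcp_rot: [0.699, 0.715, -0.0, 0.0]
wrist_force: [1.3, 1.6, -1.9]
grip_width: 0.0077
grip_force: 30.0
```

drive_tool(deltas=[[0.031,-0.012,0,0.06],[0.062,-0.024,0,0.12],[0.093,-0.036,0,0.18],[0.122,-0.0475,0,0.234],[0.122,-0.0475,0,0.234]])

```text
time_s: 28.75
position: [0.4426, 0.3303, 0.1948]
tcp_rot: [0.775, 0.631, 0.001, -0.001]
wrist_force: [0.2, -0.3, -2.4]
grip_width: 0.008
grip_force: 30.0
```

drive_tool(deltas=[[0,0,0,0],[0,0,0,0]])

```text
time_s: 28.95
position: [0.4455, 0.3241, 0.1937]
tcp_rot: [0.777, 0.629, -0.001, 0.001]
wrist_force: [-0.2, -0.2, -2.0]
grip_width: 0.0081
grip_force: 30.0
```

```bash
python3 - <<'E'
from h import *
o=manip.get_obs();print(pose()[:3,3],o["grip_width"],o["grip_force"]); go(.445,.3275,.029,77.8)
E
```

```text
[0.44552502 0.32411336 0.1937077 ] 0.008143009994835167 29.99944031238556
a0 78.01 delta [ 0.0035 -0.0012  0.1647] yaw 0.0036 rad (half-turn alt -3.1379)
```

drive_tool(deltas=[[0.003,-0.001,0.04,0],[0.003,-0.001,0.08,0],[0.003,-0.001,0.115,0],[0.003,-0.001,0.145,0],[0.003,-0.001,0.158,0]])

```text
time_s: 29.45
position: [0.4446, 0.3261, 0.0333]
tcp_rot: [0.777, 0.629, -0.002, 0.0]
wrist_force: [0.5, -0.3, -2.8]
grip_width: 0.0076
grip_force: 30.0
```

drive_tool(deltas=[[0,0,0.004,0],[0,0,0.006,0],[0,0,0.006,0]])

```text
time_s: 29.75
position: [0.4454, 0.3284, 0.0306]
tcp_rot: [0.777, 0.629, 0.0, 0.0]
wrist_force: [-0.8, 0.7, -2.1]
grip_width: 0.0076
grip_force: 30.0
```

drive_tool(deltas=[[0,0,0.0015,0],[0,0,0.0015,0]])

```text
time_s: 29.95
position: [0.4452, 0.3283, 0.0289]
tcp_rot: [0.777, 0.629, 0.0, 0.0]
wrist_force: [0.7, -0.1, -2.0]
grip_width: 0.0075
grip_force: 30.0
```

drive_tool(deltas=[[0,0,0,0],[0,0,0,0],[0,0,0,0],[0,0,-0.03,0],[0,0,-0.08,0]], fingers=0.028)

```text
time_s: 30.45
position: [0.4434, 0.3274, 0.1068]
tcp_rot: [0.777, 0.63, -0.003, 0.0]
wrist_force: [1.0, -0.5, 0.5]
grip_width: 0.0278
grip_force: 0.0
```

drive_tool(deltas=[[0,0,-0.04,0],[0,0,-0.08,0],[0,0,-0.12,0],[0,0,-0.12,0]])

```text
time_s: 30.85
position: [0.4463, 0.3302, 0.2331]
tcp_rot: [0.777, 0.629, 0.003, 0.0]
wrist_force: [0.7, 0.7, 0.7]
grip_width: 0.0281
grip_force: 0.0
```

drive_tool(deltas=[[-0.03,0.03,0,0],[-0.06,0.06,0,0],[-0.09,0.09,0,0],[-0.12,0.12,0,0],[-0.12,0.12,0,0]])

```text
time_s: 31.35
position: [0.5402, 0.1797, 0.2267]
tcp_rot: [0.78, 0.626, -0.002, 0.001]
wrist_force: [-0.6, -0.0, 0.2]
grip_width: 0.028
grip_force: 0.0
```

```bash
python3 - <<'E'
from h import *
p,d,T,i=cam("top"); P=cloud(d,T,i); blobs(p,P,.012,30,(.3,.72,-.42,.42))
cv2.imwrite("pics/t10.png",cv2.resize(p[120:310,150:510,::-1],None,fx=2.2,fy=2.2,interpolation=cv2.INTER_CUBIC))
E
```

```text
px [375 153] n 258 ztop 0.027 rect c [ 668.1 -103.2] size [67.2 64.6] ang 1.3 rgb [210 211 212]
px [298 150] n 213 ztop 0.030 rect c [672.8 102.1] size [51.2 36. ] ang 57.5 rgb [83 81 82]
px [198 171] n 391 ztop 0.160 rect c [601.9 349.7] size [21.2 22.8] ang 34.0 rgb [57 57 56]
px [463 174] n 512 ztop 0.128 rect c [ 608.3 -330.2] size [23.4 25.1] ang 25.3 rgb [156 115 110]
px [378 191] n 305 ztop 0.025 rect c [ 564.1 -113.5] size [55.1 37.9] ang 25.9 rgb [212 127  65]
px [414 192] n 192 ztop 0.033 rect c [ 563.4 -207.7] size [38. 37.] ang 34.6 rgb [197 194 191]
px [201 247] n 1147 ztop 0.062 rect c [409.3 334.5] size [121.6 169.9] ang 78.0 rgb [93 91 89]
px [475 242] n 396 ztop 0.032 rect c [ 412.6 -342.8] size [170.4 121.4] ang 0.1 rgb [154 149 143]
px [393 225] n 138 ztop 0.086 rect c [ 472.  -141.2] size [60.9 25.8] ang 79.0 rgb [95 94 92]
px [209 233] n 89 ztop 0.048 rect c [444.9 327.8] size [40.2  8. ] ang 78.3 rgb [202 203 202]
px [388 233] n 40 ztop 0.042 rect c [ 447.3 -139.5] size [15.9 11.4] ang 27.0 rgb [77 76 75]
```

View pics/t10.png

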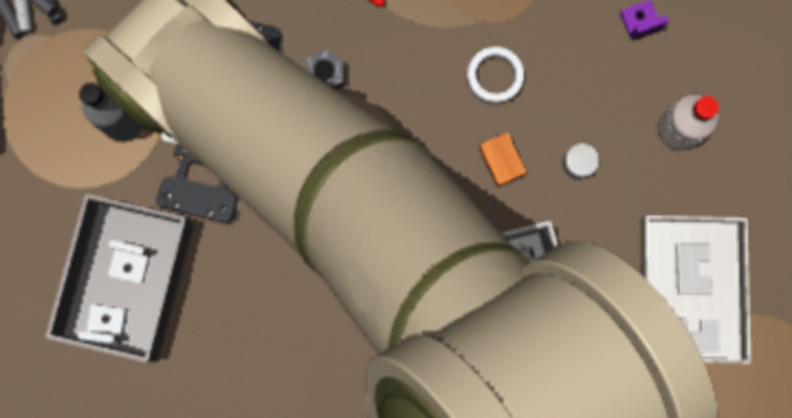

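The bracket stands in the bin at crop (128,265), with its leg top at about 46 mm. The plate lies in the tray at (695,265). The pot is upright with its rim at 86 mm, partly hidden at (530,240). The bystanders in view have not moved.

```bash
python3 -c "
from plant import manip
print(manip.finish_job())"
```

```text
the job is handed in; nothing more can be done
None
```

The job is handed in at about 31 s: the pot stands upright with both tubes in it, the plate lies flat in the tray, the bracket is in the bin, and the bystanders I could see in the last check had not moved.

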